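# Present a milling ball on its tray at the inspection camera's focus distance

## Task

Draw the inspection camera's sprung focus rule out by its end post until the long line at 80 mm comes level with the mouth of the camera's base, and leave it there. Then pick up the sample tray by its upright grip and carry it level, so that the loose steel ball stays in its pocket, without disturbing the other things on the bench. Finish with the tray still held in the gripper, level and still, the ball straight above the rule's end post and as high as the centre of the lens; do not put the tray down.

Things in the scene. Friction and masses are not known exactly. Their poses are not given: they have to be found in the camera images.
- camera: Inspection camera fixed to the bench: grey base 180 (x) x 100 (y) x 34 mm high, black camera body on it with its top 163 mm above the bench, lens barrel 54 mm across. Origin: centre of the base's underside. The lens looks along own -x (roughly towards the robot). The focus rule comes out along own -x from a slot in the middle of the base's front face, at own x = -90 mm.
- lens (a point): Centre of the lens's front face, 130 mm above the bench, 70 mm in front (own -x) of the camera's origin. Axes as the camera's.
- rule (a joint): How far the focus rule is drawn out, m (0 to 0.115). Flat blade 22 mm wide, 10 to 14 mm above the bench, short lines every 10 mm, one long line across it for 80 mm: at 0.080 that line is at the slot's mouth. May start drawn out up to 30 mm. A spring pulls it in with 2 to 4 N; a 6 N brake holds it wherever it is let go, so drawing it out takes 8 to 10 N.
- post (a point): Centre of the top of the rule's end post: upright, round, steel, 16 mm in diameter, top 60 mm above the bench. With the rule fully in, its axis is 60 mm in front of the base's front face and 80 mm in front of the lens face; 140 and 160 mm when drawn to the long line. Axes as the camera's: drawing out moves it along own -x.
- tray: Loose aluminium tray: plate 160 (own x) x 90 (own y) x 5 mm; upright grip in the middle, a fin 40 mm long (own x), 12 mm thick (own y), top 62 mm above the underside. Two round pockets, 32 mm inside, rim only 3 mm high, at own x = +50 and -50 mm. Origin: centre of the underside, z up. With its load 0.3 to 0.5 kg, nearly balanced about the fin.
- pocket_a (a point): Point 12.5 mm above the floor of the tray's pocket at own x = +50 mm (17.5 mm above the tray's underside): where the ball's centre is if it lies mid-pocket in this one.
- pocket_b (a point): The same for the pocket at own x = -50 mm.
- ball_center (a point): Centre of the loose steel ball, 25 mm in diameter, 64 g. It starts in one of the two pockets (either one) and can roll about 8 mm to each side in it. Tipping the tray about 40 degrees, or a jolt, rolls it out over the rim.
- plug: Plain steel disc, 28 mm in diameter and 13 mm high, 62 g, lying loose in the other pocket; it rides along. Origin: centre of its underside.
- jar: Bystander: closed black jar, 74 mm across, 95 mm high. Origin: centre of the underside.
- cup_a: Bystander: small clear plastic cup, 52 mm across, 34 mm high, on the robot's side of the bench. Origin: centre of the underside.
- cup_b: Bystander: a cup like cup_a, on the far side of the bench. Origin: centre of the underside.
- pail: Bystander: open black pail with two side handles, 140 mm across the rim, 140 mm high. Origin: centre of the underside.
- impeller: Bystander: toothed steel mixing disc, 70 mm across, lying flat with its 10 mm shaft standing up to 118 mm. Origin: centre of the underside.
- spatula: Bystander: spatula lying flat, about 280 mm long. Origin: centre of the underside.
- weight: Bystander: steel balance weight, 36 mm across, 50 mm high. Origin: centre of the underside.
Things that resemble listed ones, but are neither listed nor needed, are in the scene too. Leave any brown, green or turquoise look-alike of the tray alone.

How it is judged:
By the outcome, as a careful person would: the job done as asked, in the order asked, and still so for the second after the job is handed in, while the arm keeps its last pose, push and grip.
It also fails if it takes over 59 s, if anything falls off the work surface, if the arm or the gripper's body presses on something with over 40 N, if the wrist force passes 120 N, or if a joint passes its speed limit or range.

## Robot

A 6-joint arm with a two-finger parallel gripper is mounted at the origin on the work surface. World frame = base frame: x ahead of the robot, y to its left, z up, the work surface at z = 0. Lengths are in mm, angles in rad, forces in N, time in s.
With the tool pointing down it reaches from about 250 to 800 mm from the base axis. Payload 3.9 kg.
Tool frame: the origin (TCP) lies at the very end of the fingers, on their centre line; the grasp point (between the pads) lies 19 mm behind it (manip.grip_depth is the distance from the TCP to the grasp point, in mm); z points along the fingers, y is the line along which they close (so a half turn about z gives the same grasp; the last joint's range is limited). The gripper opens to 85 mm and grips with 20 to 120 N. Pads are 22 mm wide; open, the fingers measure 114 mm over their backs; the gripper's body (76 mm by 85 mm) begins 54 mm behind the grasp point. The pads swing forward as they close: fully open they stand 13 mm farther back than shut.
Start: joints at [1.103, 0.26, -0.138, 1.173, 0, 1.571], TCP at [236.729, 468.588, 231.304] pointing down, gripper open.
Joint ranges: [-2.78, 2.78], [-0.83, 1.72], [-1.28, 1.37], [-1.9, 2.12], [-1.57, 1.48], [-3.14, 3.14]. Speed limits (rad/s): [2.57, 2.57, 3.14, 3.14, 3.14, 3.14].

## Interface

Orientations are given as a unit quaternion [w, x, y, z].
In Python, from station import status, snapshot, camera_model, hand_in, recognise, mark_of, manip gives the robot as it stands.
- The arm moves only by the tool apply_moves, never from a script. Its argument "motion" is a list of rows, each a list of 7 numbers: the opening, from 0 (shut) to 1 (fully open), then the shift along the tool's x, y, z in mm, then the turn, a rotation vector about the tool's x, y, z in rad. In form: [[jaw, tx, ty, tz, wx, wy, wz], ...]. A call has 1 to 10 rows; each row is the pose to reach, as a shift and turn from the pose commanded when the call began, along the tool's axes at that moment; what a row does not reach only later rows make up. A row lasts 1/12 s, in which the tool goes at most 41.7 mm and 7.16 degrees, less where a joint would pass 70% of its speed; a pose out of reach is approached as far as the arm can. A call with a gripper value outside its range is refused whole. The fingers move at their own pace and stop on an object; "newtons" is the grip in N (left out, the last holds). Time passes only in rows, so rows that repeat a pose let the fingers close. It gives the time, the measured TCP pose, the force, the opening and the grip force at its end, in the units of the state.
- status.state(): the state, without advancing time (a new reading comes with each control period).
- snapshot(name): name is "scene" or "side" or "wrist"; returns (picture, depth): 400x640x3 uint8, red, green, blue; 400x640 float32, mm along the optical axis (not along the pixel's ray), 0 where there is no reading.
- camera_model(name): a dict with "intrinsics" (3x3 intrinsics, pixels), "world_from_camera" (4x4, takes a point from camera to world coordinates). Camera axes: x right, y down, z forward; pixel columns grow to the right and rows downward; lengths in mm; the calibration is good to about 2 mm. The wrist camera is an equidistant fisheye: a pixel r from the principal point sees the ray r / f radians off the axis. A picture is of the moment at which its call begins: read the wrist's pose just before it. camera_model takes no time and is no camera call; for the wrist camera it gives the pose at the moment of the call.
- hand_in(): hands the job in; it is judged then, once.
Trained networks look in the newest picture that a camera, given by its name, has taken for a name from the list of things; names that differ only in an ending like _2 or _b are one class to them, and where a whole thing is asked for, a point or a joint stands for the part that bears it (a point fixed in the world has none). Each returns a list of dicts, best first, with "confidence" (0 to 1); they miss things now and then, are a little off and sometimes report something else, mostly with a low value. They report only what shows in the picture. A call takes as long as a camera call. They do not tell look-alikes from the thing itself.
- recognise(camera, label): "point" ([x, y, z] in mm, in world coordinates, good to about 4 mm: the middle of the surface that is visible of it).
- mark_of(camera, label): "point" ([x, y, z] in mm, in world coordinates, good to about 4 mm: a listed point, or the origin of a listed thing).
The state is a dict: "time_s": time; "joint_positions": joint angles; "joint_velocities": joint speeds; "joint_efforts": joint torques, N m; "tcp_pos": TCP position; "tool_rot": TCP orientation; "wrist_force": force on the tool from outside, world axes, zero at the start; "torque": the same for the moment, N m; "finger_gap": finger opening in mm; "gripper_force": force on a finger pad.
Only numpy, scipy, OpenCV 4.12 (cv2) and the standard library are available. Lean on these libraries where they do the work, as an engineer would, in place of code of your own. Each camera call takes 0.05 s, during which the arm holds its last target. There are 200 camera calls.

## Working session

There is one attempt and no reset: what is moved stays moved. The work goes in short steps, Python scripts to look and compute and a tool call to move; the robot and the scene stay as the last step left them, time stands still between calls to the robot, and variables do not carry over. Pictures are saved under pics/ and viewed, at most 10 in all, crops included, and the job is handed in when it is done.

Besides the shell and the picture viewer there is one more tool, called after "Call:" in YAML: its name, and indented under it one key for each argument. apply_moves: Moves the arm, as the interface text tells. Its arguments: {"type":"object","properties":{"motion":{"type":"array","items":{"type":"array","items":{"type":"number"}}},"newtons":{"type":"number"}},"required":["motion"]}

```bash
ls; mkdir -p pics; cat > h.py <<'E'
import numpy as np, cv2
from station import status, snapshot, camera_model, hand_in, recognise, mark_of, manip
def px2w(cam,u,v,d):
    m=camera_model(cam);K=np.array(m["intrinsics"]);T=np.array(m["world_from_camera"])
    p=np.array([(u-K[0,2])/K[0,0]*d,(v-K[1,2])/K[1,1]*d,d,1]);return (T@p)[:3]
def w2px(cam,P):
    m=camera_model(cam);K=np.array(m["intrinsics"]);T=np.array(m["world_from_camera"])
    c=np.linalg.inv(T)@np.append(P,1);c=c[:3]
    return K[0,0]*c[0]/c[2]+K[0,2],K[1,1]*c[1]/c[2]+K[1,2]
E
python3 - <<'E'
from h import *
ims={}
for c in ["scene","side"]:
    p,d=snapshot(c);cv2.imwrite(f"pics/{c}0.png",p[:,:,::-1]);np.save(f"{c}0.npy",d)
    for n in ["camera","lens","post","tray","ball_center","pocket_a","plug","jar","cup_a","pail","impeller","spatula","weight"]:
        r=mark_of(c,n)
        print(c,n,[(np.round(x["point"]).astype(int).tolist(),round(x["confidence"],2),np.round(w2px(c,x["point"])).astype(int).tolist()) for x in r[:4]])
print(status.state())
E
```

```text
pics
scene camera [([765, -138, 2], 0.65, [274, 302])]
scene lens [([693, -139, 129], 0.74, [261, 245])]
scene post []
scene tray [([447, 262, -3], 0.92, [361, 198]), ([338, 583, -2], 0.92, [422, 164]), ([417, 74, 3], 0.71, [307, 205])]
scene ball_center [([495, 267, 20], 0.58, [370, 200])]
scene pocket_a [([443, 37, 18], 0.96, [299, 208]), ([363, 635, 21], 0.96, [438, 159]), ([219, 326, 16], 0.91, [350, 160]), ([282, 408, 19], 0.9, [376, 162])]
scene plug [([392, 264, 5], 0.37, [355, 188])]
scene jar [([733, 222, -3], 0.87, [395, 255])]
scene cup_a [([733, 223, -3], 0.66, [396, 255]), ([364, -86, 1], 0.63, [256, 208]), ([720, 86, -3], 0.53, [350, 266]), ([764, -142, 4], 0.33, [273, 302])]
scene pail []
scene impeller [([441, -418, -2], 0.55, [150, 250])]
scene spatula [([633, -424, -4], 0.9, [149, 300])]
scene weight [([698, 353, 1], 0.65, [428, 234]), ([439, -418, 0], 0.46, [150, 250])]
side camera [([764, -139, -3], 0.57, [268, 190]), ([447, 263, -4], 0.47, [339, 267]), ([731, 217, -2], 0.17, [257, 251]), ([396, 260, 16], 0.15, [355, 264])]
side lens []
side post [([597, -130, 61]
[... 816 characters left out ...]
positions': array([ 1.10299909e+00,  2.59990423e-01, -1.38077007e-01,  1.17269143e+00,
       -3.03314644e-05,  1.57079430e+00]), 'joint_velocities': array([ 0.00235362,  0.0010818 ,  0.00112283,  0.00037785, -0.00018203,
       -0.00222269]), 'joint_efforts': array([-1.22931742e-04, -4.05613840e+01,  2.54231733e+01,  1.31376957e-03,
       -1.00077291e-04, -1.11546644e-06]), 'tcp_pos': array([236.74534011, 468.59750128, 231.31805918]), 'tool_rot': array([1.90946442e-05, 2.31770753e-01, 9.72770434e-01, 1.47082203e-05]), 'wrist_force': array([ 0.51391107, -0.72674833,  0.33017574]), 'torque': array([ 0.00233396, -0.04043028, -0.00690117]), 'gripper_force': 0.0, 'finger_gap': 85.5530277056468}
```

```bash
python3 - <<'E'
import cv2,numpy as np
a=cv2.imread("pics/scene0.png")[130:330,100:460];b=cv2.imread("pics/side0.png")[140:400,230:430]
a=cv2.resize(a,(800,444),interpolation=cv2.INTER_CUBIC)
cv2.imwrite("pics/a.png",a);cv2.imwrite("pics/b.png",cv2.resize(b,None,fx=2.3,fy=2.3,interpolation=cv2.INTER_CUBIC))
E
```

```text
(no output)
```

View pics/a.png

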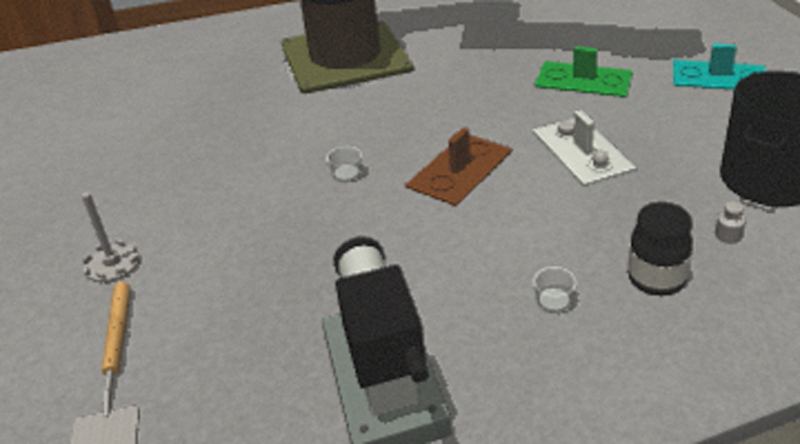

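View pics/b.png

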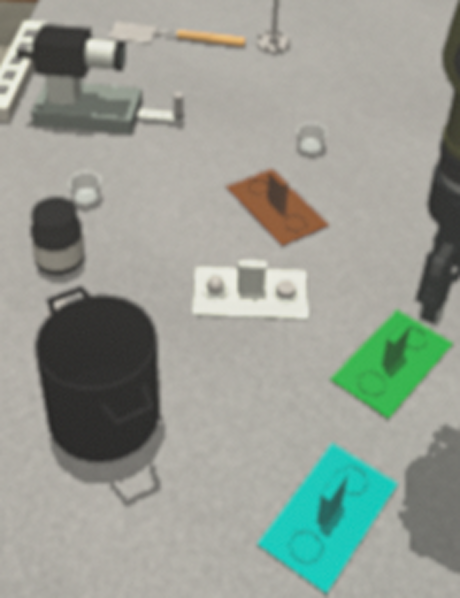

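The tray meant is the white/aluminium one at scene (361,198), side (339,267). It is the only one carrying a ball and a plug. The brown (307,205), green (376,162) and turquoise (430,162) ones are empty look-alikes. The crop shows the ball in the +x pocket (scene ~(370,200)) and the rule post at side (308,181). First I'll go above the post.

```bash
cat >> h.py <<'E'
from scipy.spatial.transform import Rotation as Ro
def pose():
    s=status.state();q=s["tool_rot"];return np.array(s["tcp_pos"]),Ro.from_quat([q[1],q[2],q[3],q[0]])
def goal(P,yaw):
    """target: tool down, tool y at world angle yaw (deg), nearest half-turn"""
    p,R=pose();c,s=np.cos(np.radians(yaw)),np.sin(np.radians(yaw))
    best=None
    for k in (1,-1):
        y=np.array([c,s,0])*k;z=np.array([0,0,-1.]);x=np.cross(y,z)
        G=Ro.from_matrix(np.c_[x,y,z]);w=(R.inv()*G).as_rotvec()
        if best is None or abs(w).max()<abs(best).max():best=w
    print("shift",R.inv().apply(np.array(P)-p).round(1),"turn",best.round(4))
def wpx(P,T=None):
    m=camera_model("wrist");K=np.array(m["intrinsics"])
    T=np.array(m["world_from_camera"]) if T is None else T
    c=(np.linalg.inv(T)@np.append(P,1))[:3];th=np.arctan2(np.hypot(*c[:2]),c[2]);n=c[:2]/np.hypot(*c[:2])
    return K[0,0]*th*n[0]+K[0,2],K[1,1]*th*n[1]+K[1,2]
def wray(u,v,T=None):
    m=camera_model("wrist");K=np.array(m["intrinsics"])
    T=np.array(m["world_from_camera"]) if T is None else T
    a=np.array([(u-K[0,2])/K[0,0],(v-K[1,2])/K[1,1]]);r=np.hypot(*a);th=r
    d=np.r_[np.sin(th)*a/max(r,1e-9),np.cos(th)];return T[:3,3],T[:3,:3]@d
def onplane(u,v,z,T=None):
    o,d=wray(u,v,T);return o+d*(z-o[2])/d[2]
E
python3 - <<'E'
from h import *
p,R=pose();T=np.array(camera_model("wrist")["world_from_camera"])
print("cam in tool",R.inv().apply(T[:3,3]-p).round(1),"axis in tool",R.inv().apply(T[:3,2]).round(3),camera_model("wrist")["intrinsics"])
print(manip.grip_depth)
goal([560,-128,225],-3)
E
```

```text
cam in tool [  72.8    1.1 -142.5] axis in tool [-0.288 -0.     0.958] [[309.70691629   0.         313.79366551]
 [  0.         309.70691629 197.37436784]
 [  0.           0.           1.        ]]
18.700000000000003
shift [-557.5 -386.7    6.3] turn [1.0000e-04 0.0000e+00 1.1554e+00]
```

Call:
apply_moves:
  motion:
    - [1,-557,-387,6,0,0,1.155]
    - [1,-557,-387,6,0,0,1.155]
    - [1,-557,-387,6,0,0,1.155]
    - [1,-557,-387,6,0,0,1.155]
    - [1,-557,-387,6,0,0,1.155]
    - [1,-557,-387,6,0,0,1.155]
    - [1,-557,-387,6,0,0,1.155]
    - [1,-557,-387,6,0,0,1.155]
    - [1,-557,-387,6,0,0,1.155]
    - [1,-557,-387,6,0,0,1.155]

```text
time_s: 2.23
tcp_pos: [435.6, 100.2, 227.9]
tool_rot: [0.0, 0.727, 0.687, 0.0]
wrist_force: [1.3, 0.4, -0.9]
finger_gap: 85.5
gripper_force: 0.0
```

```bash
python3 - <<'E'
from h import *
print(pose()[0],status.state()["time_s"]);goal([560,-128,225],-3)
E
```

```text
[435.57902798 100.17366247 227.94942086] 2.2333
shift [-220.8  137.1    3. ] turn [ 0.0009 -0.0004 -0.0043]
```

Call:
apply_moves:
  motion:
    - [1,-221,137,3,0,0,0]
    - [1,-221,137,3,0,0,0]
    - [1,-221,137,3,0,0,0]
    - [1,-221,137,3,0,0,0]
    - [1,-221,137,3,0,0,0]
    - [1,-221,137,3,0,0,0]
    - [1,-221,137,3,0,0,0]
    - [1,-221,137,3,0,0,0]
    - [1,-221,137,3,0,0,0]

```text
time_s: 2.98
tcp_pos: [560.0, -125.9, 224.2]
tool_rot: [-0.001, 0.726, 0.688, -0.0]
wrist_force: [-0.4, 0.5, -0.2]
finger_gap: 85.6
gripper_force: 0.0
```

```bash
python3 - <<'E'
from h import *
print(pose()[0])
T=np.array(camera_model("wrist")["world_from_camera"])
p,d=snapshot("wrist");cv2.imwrite("pics/w1.png",p[:,:,::-1]);np.save("w1.npy",d);np.save("w1T.npy",T)
for n in ["camera","lens","post","rule"]:
    for f in (mark_of,recognise):
        try:
            print(n,f.__name__,[(np.round(x["point"],1).tolist(),round(x["confidence"],2),np.round(wpx(x["point"],T)).tolist()) for x in f("wrist",n)[:3]])
        except Exception as e: print(n,e)
E
```

```text
[ 559.9614686  -125.94468661  224.15443949]
camera call [([760.3, -140.1, 0.4], 0.6, [466.0, 174.0])]
camera call [([732.3, -129.1, 121.3], 0.59, [497.0, 192.0])]
lens call [([690.9, -138.6, 128.6], 0.75, [462.0, 206.0])]
lens call [([731.7, -125.0, 121.3], 0.73, [497.0, 187.0])]
post call [([597.5, -129.1, 61.7], 0.83, [350.0, 182.0])]
post call [([621.9, -131.4, 11.1], 0.76, [366.0, 173.0])]
rule it knows: ball_center, camera, cup, impeller, jar, lens, pail, plug, pocket, post, spatula, tray, weight
rule call [([623.5, -130.9, 13.0], 0.89, [367.0, 173.0])]
```

View pics/w1.png

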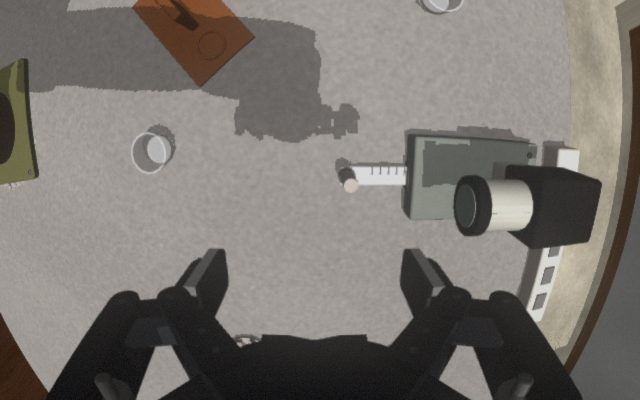

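The wrist picture shows the post top at (349,184), the blade with its lines between (358,175) and (406,175), the base's front edge at x≈407–414, and the lens rim at (467,205). Next I'll fit the post axis, the rule direction and the front edge.

```bash
python3 - <<'E'
from h import *
p=cv2.imread("pics/w1.png");d=np.load("w1.npy");T=np.load("w1T.npy")
m=camera_model("wrist");K=np.array(m["intrinsics"])
vv,uu=np.mgrid[0:400,0:640]
a=np.stack([(uu-K[0,2])/K[0,0],(vv-K[1,2])/K[1,1]],-1);r=np.linalg.norm(a,axis=-1)
xy=a/np.maximum(r,1e-9)[...,None]*np.tan(r)[...,None]
C=np.dstack([xy[...,0]*d,xy[...,1]*d,d]);W=C@T[:3,:3].T+T[:3,3];np.save("w1W.npy",W)
sel=(uu>335)&(uu<365)&(vv>165)&(vv<200)&(W[...,2]>52)
q=W[sel];print("post",len(q),q.mean(0).round(1),q.min(0).round(1),q.max(0).round(1))
sel=(uu>395)&(uu<460)&(vv>120)&(vv<230)&(abs(W[...,2]-34)<4)
q=W[sel];print("basetop z",np.median(q[:,2]))
# front edge per y bin
for lo,hi,nm in((28,40,"top"),(15,31,"face")):
    s=(uu>395)&(uu<430)&(vv>125)&(vv<225)&(W[...,2]>lo)&(W[...,2]<hi);q=W[s]
    ys=np.arange(-185,-90,6);pts=[]
    for y in ys:
        k=q[abs(q[:,1]-y)<3]
        if len(k)>1: pts.append((y,np.percentile(k[:,0],3) if nm=="top" else np.median(k[:,0])))
    pts=np.array(pts);f=np.polyfit(pts[:,0],pts[:,1],1);print(nm,f,"yaw",np.degrees(np.arctan(-f[0])),"res",np.std(np.polyval(f,pts[:,0])-pts[:,1]),"y range",q[:,1].min(),q[:,1].max())
b=p.astype(int);s=(uu>358)&(uu<405)&(vv>155)&(vv<195)&(W[...,2]>6)&(W[...,2]<20)&(b.min(-1)>190);q=W[s]
if len(q)>5:
    f=np.polyfit(q[:,0],q[:,1],1);print("blade",len(q),q.mean(0),"yaw",np.degrees(np.arctan(f[0])))
g=cv2.cvtColor(p,cv2.COLOR_BGR2GRAY)
c=cv2.resize(g[145:215,330:430],None,fx=8,fy=8,interpolation=cv2.INTER_CUBIC);cv2.imwrite("pics/w1c.png",c)
E
```

```text
post 205 [ 597.6 -131.    63.8] [ 565.  -140.5   52.2] [606.1 -52.1 366.7]
basetop z 33.81455277507996
top [4.68023595e-02 6.79324216e+02] yaw -2.6796222767109046 res 0.2515451682181872 y range -186.93579093828663 -86.90566225092925
face [4.12979194e-02 6.78611872e+02] yaw -2.3648526611148273 res 0.30997720008233437 y range -185.19910556190422 -86.25293687411028
blade 697 [ 639.92737469 -135.659857     13.39377169] yaw -4.826161799971634
```

View pics/w1c.png

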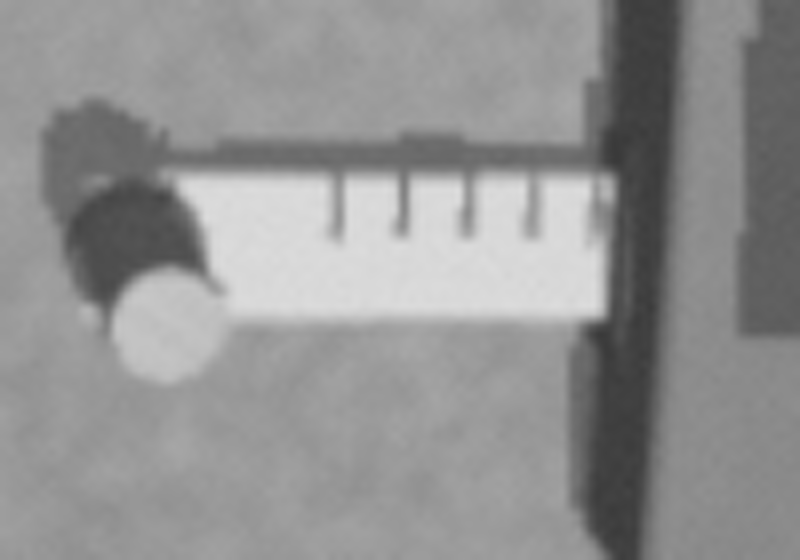

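```bash
python3 - <<'E'
from h import *
T=np.load("w1T.npy");W=np.load("w1W.npy")
f=lambda x,y:(330+(x+.5)/8-.5,145+(y+.5)/8-.5)
for nm,x,y,z in [("post top",168,325,60),("L",337,205,14),("L",403,205,14),("L",467,205,14),("L",532,205,14),("L",597,205,14),("mouth",607,250,14),("blade up",400,170,14),("blade lo",400,318,14),("blade up",250,171,14),("blade up",580,171,14),("blade lo",250,319,14),("blade lo",580,319,14)]:
    print(nm,onplane(*f(x,y),z,T).round(1))
s=W[178:189,344:355];k=(s[...,2]>55)&(s[...,2]<64);print("post top depth",s[k].mean(0),np.median(s[k],0))
s=W[163:185,375:402].reshape(-1,3);print("blade z",np.median(s[:,2]))
# lens front rim
v,u=np.mgrid[170:240,450:490]
s=W[170:240,450:490].reshape(-1,3);s=s[(s[:,2]>100)&(s[:,2]<160)];print("lens",s.min(0),s.max(0),np.percentile(s[:,0],5))
p,_=None,None
p,R=pose();print(p,R.apply([0,1,0]))
E
```

```text
post top [ 598.1 -132.9   60. ]
L [ 628.6 -128.1   14. ]
L [ 638.6 -128.5   14. ]
L [ 648.3 -128.9   14. ]
L [ 658.4 -129.2   14. ]
L [ 668.5 -129.6   14. ]
mouth [ 670.3 -136.6   14. ]
blade up [ 638.1 -123.2   14. ]
blade lo [ 638.1 -145.7   14. ]
blade up [ 615.7 -122.4   14. ]
blade up [ 665.8 -124.3   14. ]
blade lo [ 615.4 -144.7   14. ]
blade lo [ 666.2 -147.1   14. ]
post top depth [ 596.77890211 -130.77914311   59.6696335 ] [ 596.70793028 -130.74464645   59.81341414]
blade z 13.173882921401315
lens [ 690.39064557 -164.05180069  102.98982388] [ 716.86888324 -110.47446103  158.16380863] 691.2938537515978
[ 560.0338041  -124.83507678  224.91680935] [ 9.98717563e-01 -5.06277371e-02  2.47608749e-04]
```

```bash
python3 - <<'E'
from h import *
goal([597.5,-131.3,224],-2.6);goal([597.5,-131.3,28],-2.6)
E
```

```text
shift [-4.6 37.7  0.9] turn [ 0.0002  0.     -0.0053]
shift [ -4.6  37.7 196.9] turn [ 0.0002  0.     -0.0053]
```

Call:
apply_moves:
  motion:
    - [1,-4.6,37.7,1,0,0,-0.005]
    - [1,-4.6,37.7,40,0,0,-0.005]
    - [1,-4.6,37.7,80,0,0,-0.005]
    - [1,-4.6,37.7,120,0,0,-0.005]
    - [1,-4.6,37.7,155,0,0,-0.005]
    - [1,-4.6,37.7,180,0,0,-0.005]
    - [1,-4.6,37.7,197,0,0,-0.005]
    - [1,-4.6,37.7,197,0,0,-0.005]

```text
time_s: 4.05
tcp_pos: [593.9, -131.0, 23.4]
tool_rot: [-0.003, 0.723, 0.691, -0.002]
wrist_force: [0.3, 0.2, 0.3]
finger_gap: 85.4
gripper_force: 0.0
```

Call:
apply_moves:
  motion:
    - [0,0,0,0,0,0,0]
    - [0,0,0,0,0,0,0]
    - [0,0,0,0,0,0,0]
    - [0,0,0,0,0,0,0]
    - [0,0,0,0,0,0,0]
    - [0,0,0,0,0,0,0]
    - [0,0,0,0,0,0,0]
    - [0,0,0,0,0,0,0]
  newtons: 50

```text
time_s: 4.72
tcp_pos: [598.3, -132.4, 28.9]
tool_rot: [0.001, 0.724, 0.69, 0.0]
wrist_force: [-1.2, -0.4, 6.3]
finger_gap: 14.5
gripper_force: 48.6
```

```bash
python3 - <<'E'
from h import *
p,R=pose();print(p,R.apply([0,1,0]),status.state()["finger_gap"])
x0=673.2
print("along -x from face:", (np.array([673.2,-131.3])-p[:2])@np.array([.999,-.0454]))
E
```

```text
[ 598.26921972 -132.43489133   28.88873266] [ 0.99889385 -0.04699302  0.0016536 ] 14.51203448344166
along -x from face: 74.80432543194723
```

Call:
apply_moves:
  motion:
    - [0,0,-8,0,0,0,0]
    - [0,0,-17,0,0,0,0]
    - [0,0,-26,0,0,0,0]
    - [0,0,-35,0,0,0,0]
    - [0,0,-44,0,0,0,0]
    - [0,0,-53,0,0,0,0]
    - [0,0,-60,0,0,0,0]
    - [0,0,-64,0,0,0,0]
    - [0,0,-64,0,0,0,0]
    - [0,0,-64,0,0,0,0]

```text
time_s: 5.55
tcp_pos: [537.9, -129.7, 28.9]
tool_rot: [0.003, 0.723, 0.69, 0.003]
wrist_force: [6.8, -0.0, -0.8]
finger_gap: 14.4
gripper_force: 49.7
```

```bash
python3 - <<'E'
from h import *
print(pose()[0],status.state()["wrist_force"],status.state()["finger_gap"])
T=np.array(camera_model("wrist")["world_from_camera"])
p,d=snapshot("wrist");cv2.imwrite("pics/w2.png",p[:,:,::-1]);np.save("w2.npy",d);np.save("w2T.npy",T)
u,v=wpx([672,-134,14],T);print(u,v);u,v=int(u),int(v)
u0,v0=max(u-70,0),max(v-40,0)
c=p[v0:v0+75,u0:u0+100,::-1];print(u0,v0,c.shape)
cv2.imwrite("pics/w2c.png",cv2.resize(c,None,fx=8,fy=8,interpolation=cv2.INTER_CUBIC))
E
```

```text
[ 537.89859322 -129.71550363   28.94260182] [ 6.76373368 -0.01386671 -0.75541865] 14.397569906747828
516.3825872121151 233.05299707914386
446 193 (75, 100, 3)
```

View pics/w2c.png

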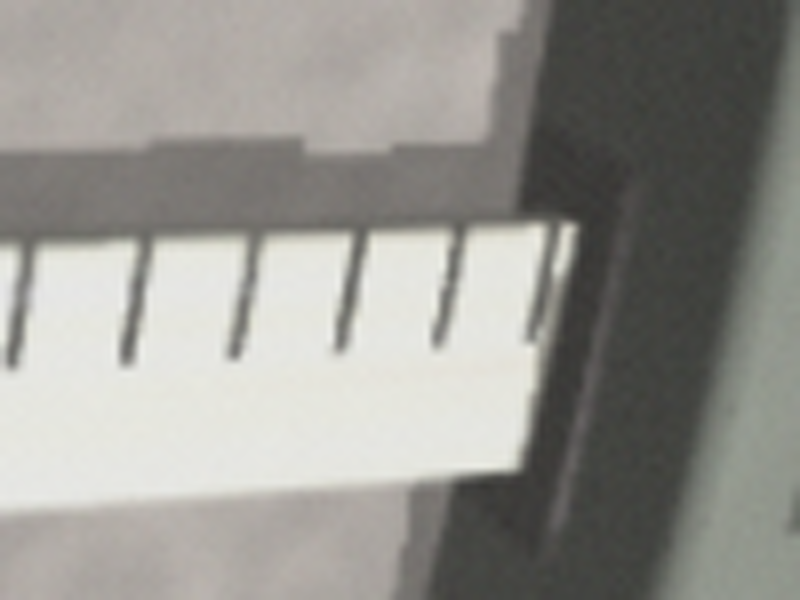

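The crop shows the last short line (70) about 2.3 mm outside the mouth at (575,225), and the long line isn't out yet. Pulling about 7.5 mm more.

Call:
apply_moves:
  motion:
    - [0,0,-2,0,0,0,0]
    - [0,0,-4,0,0,0,0]
    - [0,0,-6,0,0,0,0]
    - [0,0,-7.5,0,0,0,0]
    - [0,0,-7.5,0,0,0,0]
    - [0,0,-7.5,0,0,0,0]
    - [0,0,-7.5,0,0,0,0]
    - [0,0,-7.5,0,0,0,0]

```text
time_s: 6.27
tcp_pos: [531.4, -129.4, 29.0]
tool_rot: [0.004, 0.723, 0.69, 0.003]
wrist_force: [8.4, 0.6, -1.8]
finger_gap: 14.4
gripper_force: 49.6
```

```bash
python3 - <<'E'
from h import *
print(pose()[0],status.state()["wrist_force"],status.state()["finger_gap"])
T=np.array(camera_model("wrist")["world_from_camera"])
p,d=snapshot("wrist");cv2.imwrite("pics/w3.png",p[:,:,::-1]);np.save("w3.npy",d);np.save("w3T.npy",T)
u,v=wpx([672,-134,14],T);u,v=int(u),int(v)
u0,v0=max(u-70,0),max(v-40,0)
c=p[v0:v0+75,u0:u0+100,::-1];print(u0,v0,c.shape)
cv2.imwrite("pics/w3c.png",cv2.resize(c,None,fx=8,fy=8,interpolation=cv2.INTER_CUBIC))
E
```

```text
[ 531.43934528 -129.43330485   28.96293337] [ 8.37607883  0.63258965 -1.75676514] 14.397546528539918
453 192 (75, 100, 3)
```

View pics/w3c.png

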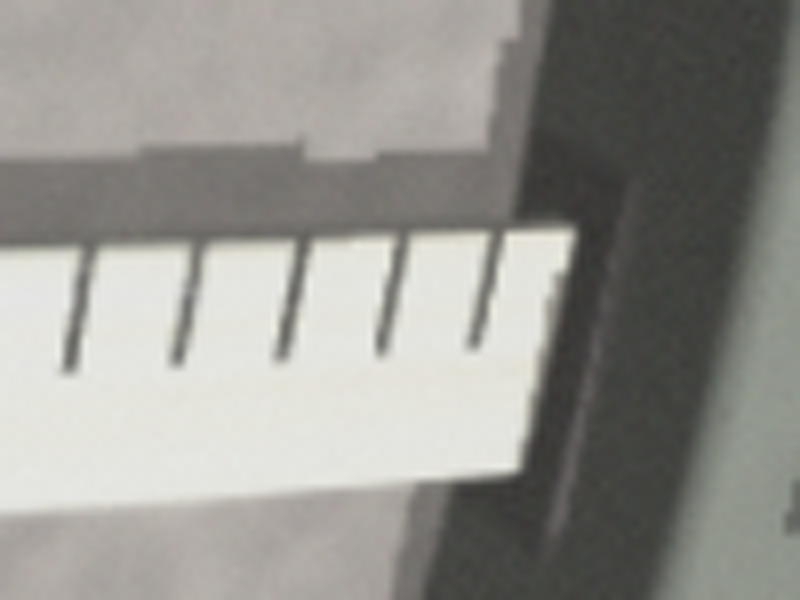

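Call:
apply_moves:
  motion:
    - [0,0,-1,0,0,0,0]
    - [0,0,-2.3,0,0,0,0]
    - [0,0,-2.3,0,0,0,0]
    - [0,0,-2.3,0,0,0,0]
    - [0,0,-2.3,0,0,0,0]

```text
time_s: 6.73
tcp_pos: [529.3, -129.3, 29.0]
tool_rot: [0.004, 0.723, 0.69, 0.003]
wrist_force: [8.2, -0.7, -1.7]
finger_gap: 14.5
gripper_force: 49.6
```

```bash
python3 - <<'E'
from h import *
T3=np.load("w3T.npy");g=lambda x,y,u0,v0:(u0+(x+.5)/8-.5,v0+(y+.5)/8-.5)
for q in [(573,240),(524,465),(495,240),(402,240),(303,240)]: print(onplane(*g(*q,453,192),14,T3).round(1))
print(pose()[0],status.state()["wrist_force"],status.state()["finger_gap"])
T=np.array(camera_model("wrist")["world_from_camera"])
p,d=snapshot("wrist");cv2.imwrite("pics/w4.png",p[:,:,::-1]);np.save("w4.npy",d);np.save("w4T.npy",T)
u,v=wpx([672,-134,14],T);u,v=int(u),int(v)
u0,v0=u-40,v-25
c=p[v0:v0+50,u0:u0+66,::-1];print(u0,v0,c.shape)
cv2.imwrite("pics/w4c.png",cv2.resize(c,None,fx=12,fy=12,interpolation=cv2.INTER_CUBIC))
E
```

```text
[ 671.  -126.1   14. ]
[ 670.4 -146.6   14. ]
[ 662.2 -125.4   14. ]
[ 652.3 -124.6   14. ]
[ 642.3 -123.8   14. ]
[ 529.31887574 -129.31296139   28.98315994] [ 8.19064474 -0.73835697 -1.74478715] 14.46400379344887
485 207 (50, 66, 3)
```

View pics/w4c.png

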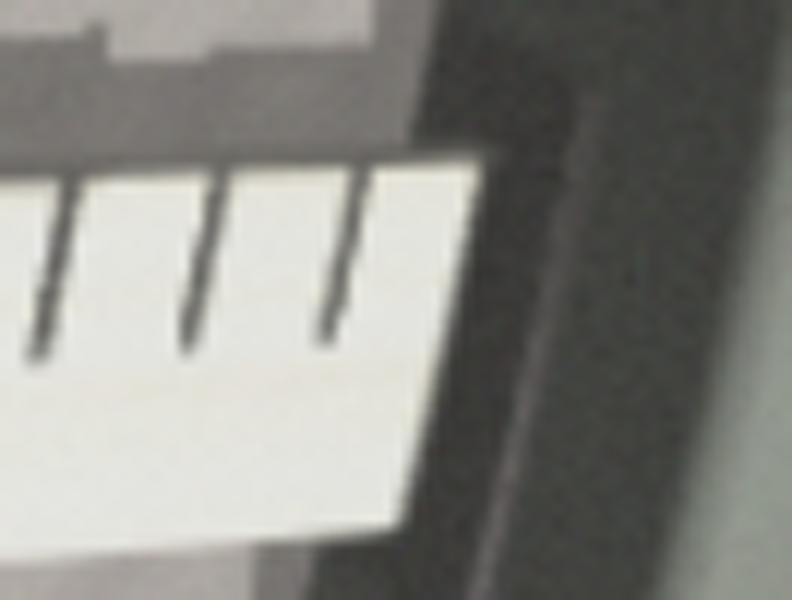

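```bash
python3 - <<'E'
from h import *
T=np.load("w4T.npy");g=lambda x,y:(485+(x+.5)/12-.5,207+(y+.5)/12-.5)
for q in [(66,200),(215,200),(357,200),(477,200),(403,520)]: print(onplane(*g(*q),14,T).round(1))
def prof(n,u0,v0,y):
    T=np.load(n+"T.npy");p=cv2.imread(f"pics/{n}.png",0).astype(float)
    d=np.array([np.cos(np.radians(-2.6)),np.sin(np.radians(-2.6))]);o=np.array([671.,y])
    s=np.arange(-26,8,.5);uv=np.array([wpx([*(o+k*d),14],T) for k in s],np.float32)
    g=cv2.remap(p.astype(np.float32),uv[None,:,0],uv[None,:,1],cv2.INTER_LINEAR)[0]
    print(n,y,list(zip(s,g.astype(int))))
for n in("w3","w4"):
    for y in (-128,-141): prof(n,0,0,y)
E
```

```text
[ 640.1 -124.8   14. ]
[ 650.1 -125.6   14. ]
[ 660.2 -126.4   14. ]
[ 669.3 -127.2   14. ]
[ 668.4 -146.7   14. ]
w3 -128 [(np.float64(-26.0), np.int64(227)), (np.float64(-25.5), np.int64(226)), (np.float64(-25.0), np.int64(226)), (np.float64(-24.5), np.int64(226)), (np.float64(-24.0), np.int64(226)), (np.float64(-23.5), np.int64(227)), (np.float64(-23.0), np.int64(228)), (np.float64(-22.5), np.int64(228)), (np.float64(-22.0), np.int64(227)), (np.float64(-21.5), np.int64(227)), (np.float64(-21.0), np.int64(226)), (np.float64(-20.5), np.int64(223)), (np.float64(-20.0), np.int64(209)), (np.float64(-19.5), np.int64(175)), (np.float64(-19.0), np.int64(121)), (np.float64(-18.5), np.int64(142)), (np.float64(-18.0), np.int64(174)), (np.float64(-17.5), np.int64(207)), (np.float64(-17.0), np.int64(223)), (np.float64(-16.5), np.int64(225)), (np.float64(-16.0), np.int64(226)), (np.float64(-15.5), np.int64(227)), (np.float64(-15.0), np.int64(226)), (np.float64(-14.5), np.int64(226)), (np.float64(-14.0), np.int64(226)), (np.float64(-13.5), np.int64(227)), (np.float64(-13.0), np.int64(227)), (np.
[... 7868 characters left out ...]
, (np.float64(-2.5), np.int64(131)), (np.float64(-2.0), np.int64(99)), (np.float64(-1.5), np.int64(70)), (np.float64(-1.0), np.int64(61)), (np.float64(-0.5), np.int64(58)), (np.float64(0.0), np.int64(57)), (np.float64(0.5), np.int64(56)), (np.float64(1.0), np.int64(56)), (np.float64(1.5), np.int64(56)), (np.float64(2.0), np.int64(57)), (np.float64(2.5), np.int64(57)), (np.float64(3.0), np.int64(57)), (np.float64(3.5), np.int64(60)), (np.float64(4.0), np.int64(66)), (np.float64(4.5), np.int64(74)), (np.float64(5.0), np.int64(85)), (np.float64(5.5), np.int64(86)), (np.float64(6.0), np.int64(77)), (np.float64(6.5), np.int64(72)), (np.float64(7.0), np.int64(67)), (np.float64(7.5), np.int64(65))]
```

```bash
python3 - <<'E'
from h import *
def prof(n,y):
    T=np.load(n+"T.npy");p=cv2.imread(f"pics/{n}.png",0).astype(np.float32)
    d=np.array([np.cos(np.radians(-2.6)),np.sin(np.radians(-2.6))]);o=np.array([671.,y])
    s=np.arange(-26,8,.1);uv=np.array([wpx([*(o+k*d),14],T) for k in s],np.float32)
    g=cv2.remap(p,uv[None,:,0],uv[None,:,1],cv2.INTER_LINEAR)[0]
    lines=[round(s[i],1) for i in range(5,len(s)-5) if g[i]==g[i-5:i+6].min() and g[i]<190 and s[i]<0]
    e=[i for i in range(1,len(s)) if g[i-1]>=145>g[i]]
    print(n,y,"minima",lines,"falling edges",[round(s[i],1) for i in e])
for n in("w1","w2","w3","w4"):
    for y in (-128,-130,-134,-138,-141,-144): prof(n,y)
E
```

```text
w1 -128 minima [np.float64(-22.6), np.float64(-12.7), np.float64(-2.7)] falling edges [np.float64(0.1)]
w1 -130 minima [np.float64(-22.6), np.float64(-12.7)] falling edges [np.float64(-2.7)]
w1 -134 minima [np.float64(-22.6), np.float64(-12.7)] falling edges [np.float64(-1.1)]
w1 -138 minima [] falling edges [np.float64(-0.6)]
w1 -141 minima [] falling edges [np.float64(-0.7)]
w1 -144 minima [] falling edges [np.float64(-0.6)]
w2 -128 minima [np.float64(-22.3), np.float64(-12.6), np.float64(-2.4)] falling edges [np.float64(-22.7), np.float64(-12.8), np.float64(-2.7), np.float64(0.1)]
w2 -130 minima [np.float64(-22.7), np.float64(-12.2), np.float64(-2.0)] falling edges [np.float64(-22.9), np.float64(-12.5), np.float64(-2.9), np.float64(-0.6)]Traceback (most recent call last):
  File "<stdin>", line 11, in <module>
  File "<stdin>", line 5, in prof
  File "h.py", line 23, in wpx
    m=camera_model("wrist");K=np.array(m["intrinsics"])
ValueError: time passes only in moves, steps and waits
```

Short lines and the fixed mouth edge give a draw of about 81 mm. The dark edge in the last two crops is the long line itself. I'll ease the tension off and back in by about 1 mm.

Call:
apply_moves:
  motion:
    - [0,0,2,0,0,0,0]
    - [0,0,4,0,0,0,0]
    - [0,0,6,0,0,0,0]
    - [0,0,6,0,0,0,0]
    - [0,0,6,0,0,0,0]
    - [0,0,6,0,0,0,0]

```text
time_s: 7.28
tcp_pos: [530.2, -129.4, 28.8]
tool_rot: [0.001, 0.724, 0.69, 0.0]
wrist_force: [-1.4, -0.8, 8.9]
finger_gap: 14.6
gripper_force: 50.4
```

Call:
apply_moves:
  motion:
    - [0.3,0,0,0,0,0,0]
    - [0.6,0,0,0,0,0,0]
    - [1,0,0,0,0,0,0]
    - [1,0,0,0,0,0,0]
    - [1,0,0,-30,0,0,0]
    - [1,0,0,-65,0,0,0]
    - [1,0,0,-105,0,0,0]
    - [1,0,0,-130,0,0,0]
    - [1,0,0,-130,0,0,0]
    - [1,0,0,-130,0,0,0]

```text
time_s: 8.12
tcp_pos: [531.2, -129.4, 159.2]
tool_rot: [0.002, 0.724, 0.69, 0.001]
wrist_force: [-0.2, -0.4, -0.3]
finger_gap: 85.2
gripper_force: 0.0
```

```bash
python3 - <<'E'
from h import *
T=np.array(camera_model("wrist")["world_from_camera"])
p,d=snapshot("wrist");cv2.imwrite("pics/w5.png",p[:,:,::-1]);np.save("w5.npy",d);np.save("w5T.npy",T)
K=np.array(camera_model("wrist")["intrinsics"]);Ti=np.linalg.inv(T)
def W2(P):
    c=(Ti@np.append(P,1))[:3];h=np.hypot(*c[:2]);th=np.arctan2(h,c[2]);return K[0,0]*th*c[0]/h+K[0,2],K[1,1]*th*c[1]/h+K[1,2]
g0=cv2.cvtColor(p,cv2.COLOR_RGB2GRAY).astype(np.float32)
dd=np.array([.99897,-.0454]);s=np.arange(-45,8,.1)
for y in (-128,-130,-134,-138,-141):
    uv=np.array([W2([*(np.array([671.,y])+k*dd),14]) for k in s],np.float32)
    g=cv2.remap(g0,uv[None,:,0],uv[None,:,1],cv2.INTER_LINEAR)[0]
    print(y,"min",[float(round(s[i],1)) for i in range(5,len(s)-5) if g[i]==g[i-5:i+6].min() and g[i]<200],"edges",[float(round(s[i],1)) for i in range(1,len(s)) if g[i-1]>=145>g[i]])
print(pose()[0]);
for f in(mark_of,):print([(np.round(x["point"],1),x["confidence"]) for x in f("wrist","post")[:2]])
u,v=W2([670,-134,14]);u0,v0=int(u)-55,int(v)-30
cv2.imwrite("pics/w5c.png",cv2.resize(p[v0:v0+55,u0:u0+75,::-1],None,fx=10,fy=10,interpolation=cv2.INTER_CUBIC));print(u0,v0)
E
```

```text
-128 min [-40.1, -30.4, -19.5, -9.4, 1.0, 5.7] edges [-20.0, -0.9]
-130 min [-40.0, -30.3, -19.4, -10.4, 1.1, 5.9] edges [-20.0, -1.1]
-134 min [-39.9, -30.2, -20.3, -10.2, 1.4] edges [-20.5, -1.6]
-138 min [0.6, 6.5] edges [-1.4]
-141 min [0.8, 6.7] edges [-1.5]
[ 529.84508005 -129.06627556  157.5125959 ]
[(array([ 530.3, -132.3,   59.4]), 0.94)]
392 153
```

View pics/w5c.png

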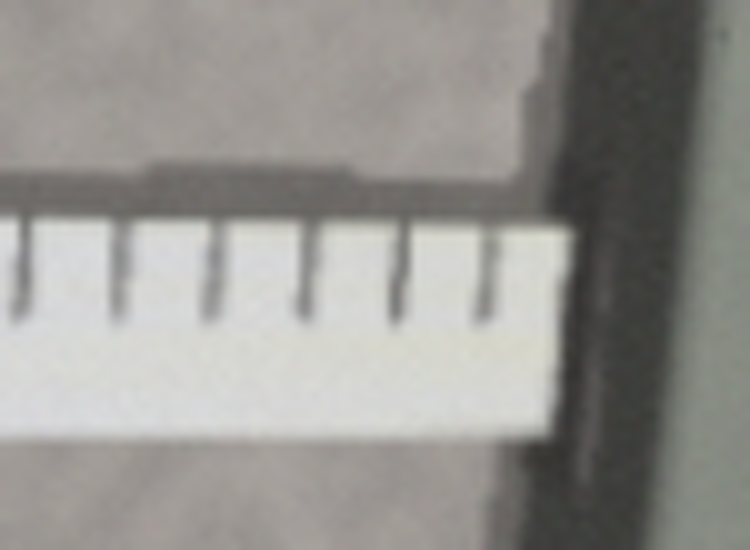

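Line 70 is about 10.0 mm outside the mouth, at crop (488,270) with the edge at (570,270). The long line is at the mouth, so the draw is about 80.0 mm. Next I'll locate the post precisely and go above the tray.

```bash
sed -i 's/    m=camera_model("wrist");K=np.array(m\["intrinsics"\])/    m=CM();K=np.array(m["intrinsics"])/' h.py; cat >> h.py <<'E'
_c={}
def CM():
    if not _c: _c.update(camera_model("wrist"))
    return _c
def cloud(d,T):
    K=np.array(CM()["intrinsics"]);vv,uu=np.mgrid[0:400,0:640]
    a=np.stack([(uu-K[0,2])/K[0,0],(vv-K[1,2])/K[1,1]],-1);r=np.linalg.norm(a,axis=-1)
    xy=a/np.maximum(r,1e-9)[...,None]*np.tan(r)[...,None]
    return np.dstack([xy[...,0]*d,xy[...,1]*d,d])@T[:3,:3].T+T[:3,3]
def goal2(P,yaw):
    p,R=pose();c,s=np.cos(np.radians(yaw)),np.sin(np.radians(yaw))
    y=np.array([c,s,0]);z=np.array([0,0,-1.]);G=Ro.from_matrix(np.c_[np.cross(y,z),y,z])
    print("shift",R.inv().apply(np.array(P)-p).round(1),"turn",(R.inv()*G).as_rotvec().round(4))
E
python3 - <<'E'
from h import *
T=np.load("w5T.npy");W=cloud(np.load("w5.npy"),T);p=cv2.imread("pics/w5.png",0)
u,v=wpx([530.3,-130,60],T);u,v=int(u),int(v);print(u,v)
s=W[v-25:v+25,u-25:u+25].reshape(-1,3);k=s[(s[:,2]>56)&(s[:,2]<63)];print("post",len(k),k.mean(0),k.min(0),k.max(0),(k.max(0)+k.min(0))/2)
s=W.reshape(-1,3);k=s[(s[:,2]>9)&(s[:,2]<17)&(s[:,0]>560)&(s[:,0]<660)&(s[:,1]>-155)&(s[:,1]<-110)]
for x in (570,600,630,655):
    q=k[abs(k[:,0]-x)<4];print(x,q[:,1].min(),q[:,1].max())
goal2([446,264,225],93)
E
```

```text
311 199
post 296 [ 531.09173007 -129.37984643   59.7441017 ] [ 523.62604685 -137.47045683   56.01684929] [ 538.57590389 -121.82250246   61.44839989] [ 531.10097537 -129.64647964   58.73262459]
570 -143.24764146293984 -121.32283142918703
600 -144.37330542662644 -122.70144281567988
630 -145.92502223185318 -123.07355898793517
655 -147.1544031830199 -123.72260312702994
shift [ 388.6 -101.5  -68.2] turn [-1.3000e-03 -2.1000e-03 -1.6701e+00]
```

Call:
apply_moves:
  motion:
    - [1,0,0,-40,0,0,0]
    - [1,388.6,-101.5,-68,0,0,-1.67]
    - [1,388.6,-101.5,-68,0,0,-1.67]
    - [1,388.6,-101.5,-68,0,0,-1.67]
    - [1,388.6,-101.5,-68,0,0,-1.67]
    - [1,388.6,-101.5,-68,0,0,-1.67]
    - [1,388.6,-101.5,-68,0,0,-1.67]
    - [1,388.6,-101.5,-68,0,0,-1.67]
    - [1,388.6,-101.5,-68,0,0,-1.67]
    - [1,388.6,-101.5,-68,0,0,-1.67]

```text
time_s: 9.05
tcp_pos: [450.5, 238.1, 221.7]
tool_rot: [-0.002, 0.241, 0.971, -0.001]
wrist_force: [0.3, 1.0, -1.5]
finger_gap: 85.1
gripper_force: 0.0
```

```bash
python3 - <<'E'
from h import *
print(pose()[0]);goal2([446,264,225],93)
E
```

```text
[450.48646521 238.1257478  221.65497629]
shift [16.1 20.8 -3.4] turn [-0.0028 -0.0032 -0.539 ]
```

Call:
apply_moves:
  motion:
    - [1,16,21,-3.4,0,0,-0.539]
    - [1,16,21,-3.4,0,0,-0.539]
    - [1,16,21,-3.4,0,0,-0.539]
    - [1,16,21,-3.4,0,0,-0.539]
    - [1,16,21,-3.4,0,0,-0.539]
    - [1,16,21,-3.4,0,0,-0.539]
    - [1,16,21,-3.4,0,0,-0.539]

```text
time_s: 9.63
tcp_pos: [447.4, 262.5, 225.3]
tool_rot: [-0.002, -0.023, 1.0, -0.001]
wrist_force: [-0.3, 0.2, -1.2]
finger_gap: 84.9
gripper_force: 0.0
```

```bash
python3 - <<'E'
from h import *
s0=status.state()
T=np.array(camera_model("wrist")["world_from_camera"])
p,d=snapshot("wrist");cv2.imwrite("pics/w6.png",p[:,:,::-1]);W=cloud(d,T)
np.save("w6.npy",d);np.save("w6T.npy",T)
f=W.reshape(-1,3);box=(f[:,0]>340)&(f[:,0]<560)&(f[:,1]>200)&(f[:,1]<330)
k=f[box&(f[:,2]>57)&(f[:,2]<68)];r=cv2.minAreaRect(k[:,:2].astype(np.float32));print("fin top",len(k),k.mean(0).round(1),r,"z",np.median(k[:,2]))
rgb=p.reshape(-1,3).astype(int)
k=f[box&(f[:,2]>2.5)&(f[:,2]<11)&(rgb.min(1)>150)];r=cv2.minAreaRect(k[:,:2].astype(np.float32));print("plate",len(k),r)
for n in ("ball_center","plug","pocket_a","tray"):
    print(n,[(np.round(x["point"],1).tolist(),round(x["confidence"],2)) for x in mark_of("wrist",n)[:3]])
print(s0["tcp_pos"],s0["joint_positions"])
E
```

```text
fin top 451 [446.6 265.6  61.6] ((446.974853515625, 265.6773681640625), (39.134037017822266, 11.404263496398926), 2.4752020835876465) z 61.71821543408004
plate 6954 ((444.1038513183594, 265.2148742675781), (165.8806915283203, 90.35620880126953), 3.116698741912842)
ball_center [([495.5, 264.5, 13.8], 0.53)]
plug [([398.4, 264.4, 3.3], 0.56)]
pocket_a [([310.6, 549.8, 18.3], 0.89), ([445.4, 33.6, 16.6], 0.8), ([280.5, 407.7, 16.0], 0.71)]
tray [([415.2, 74.1, -0.4], 0.7), ([248.0, 365.4, -3.0], 0.67), ([335.8, 587.7, 0.5], 0.63)]
[447.44178113 262.48636761 225.3179688 ] [ 5.30552974e-01  2.54660966e-01 -1.61307229e-01  1.15839726e+00
 -2.65313176e-05  4.85537785e-01]
```

View pics/w6.png

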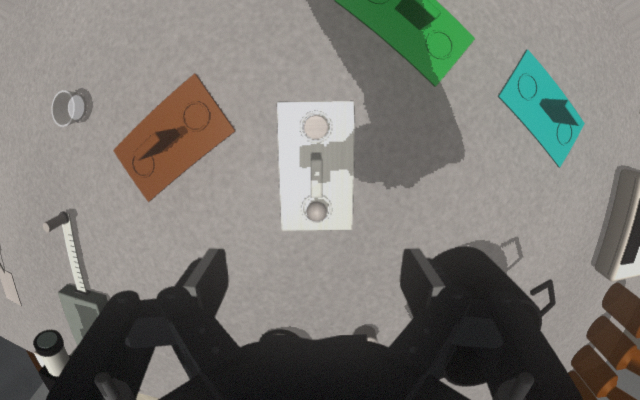

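The tray at the centre is the white one: fin at (316,170), ball at (316,211) in the far pocket, plug at (316,127). The brown, green and turquoise ones are empty. Grasping now.

```bash
python3 - <<'E'
from h import *
goal2([446.8,265.6,19],92.8)
E
```

```text
shift [  1.2   2.9 207.8] turn [-0.0003 -0.0005 -0.0033]
```

Call:
apply_moves:
  motion:
    - [1,1.2,2.9,30,0,0,-0.003]
    - [1,1.2,2.9,70,0,0,-0.003]
    - [1,1.2,2.9,110,0,0,-0.003]
    - [1,1.2,2.9,145,0,0,-0.003]
    - [1,1.2,2.9,172,0,0,-0.003]
    - [1,1.2,2.9,190,0,0,-0.003]
    - [1,1.2,2.9,202,0,0,-0.003]
    - [1,1.2,2.9,208,0,0,-0.003]
    - [1,1.2,2.9,208,0,0,-0.003]
    - [1,1.2,2.9,208,0,0,-0.003]

```text
time_s: 10.72
tcp_pos: [447.3, 265.9, 19.4]
tool_rot: [0.0, -0.024, 1.0, 0.0]
wrist_force: [0.3, -0.2, 0.2]
finger_gap: 85.4
gripper_force: 0.0
```

Call:
apply_moves:
  motion:
    - [0.8,0,0,0,0,0,0]
    - [0.6,0,0,0,0,0,0]
    - [0.45,0,0,0,0,0,0]
    - [0.35,0,0,0,0,0,0]
    - [0.28,0,0,0,0,0,0]
    - [0.22,0,0,0,0,0,0]
    - [0.16,0,0,0,0,0,0]
    - [0.1,0,0,0,0,0,0]
    - [0,0,0,0,0,0,0]
    - [0,0,0,0,0,0,0]
  newtons: 60

```text
time_s: 11.55
tcp_pos: [447.1, 265.3, 19.3]
tool_rot: [0.0, -0.024, 1.0, -0.0]
wrist_force: [0.2, -4.0, 5.0]
finger_gap: 11.5
gripper_force: 59.5
```

Call:
apply_moves:
  motion:
    - [0,0,0,-1,0,0,0]
    - [0,0,0,-4,0,0,0]
    - [0,0,0,-9,0,0,0]
    - [0,0,0,-16,0,0,0]
    - [0,0,0,-24,0,0,0]
    - [0,0,0,-32,0,0,0]
    - [0,0,0,-40,0,0,0]
    - [0,0,0,-48,0,0,0]
    - [0,0,0,-54,0,0,0]
    - [0,0,0,-58,0,0,0]
  newtons: 90

```text
time_s: 12.38
tcp_pos: [447.5, 266.1, 78.4]
tool_rot: [0.001, -0.025, 1.0, 0.0]
wrist_force: [0.7, -0.1, -4.1]
finger_gap: 10.9
gripper_force: 87.6
```

Call:
apply_moves:
  motion:
    - [0,0,0,-5,0,0,0]
    - [0,0,0,-12,0,0,0]
    - [0,0,0,-20,0,0,0]
    - [0,0,0,-28,0,0,0]
    - [0,0,0,-36,0,0,0]
    - [0,0,0,-44,0,0,0]
    - [0,0,0,-50,0,0,0]
    - [0,0,0,-54,0,0,0]
    - [0,0,0,-55,0,0,0]
    - [0,0,0,-55,0,0,0]

```text
time_s: 13.22
tcp_pos: [447.2, 265.9, 132.4]
tool_rot: [0.0, -0.025, 1.0, 0.0]
wrist_force: [-0.7, 0.3, -3.3]
finger_gap: 11.1
gripper_force: 87.6
```

```bash
cat > held.py <<'E'
from h import *
import sys
n=sys.argv[1]
p0,R=pose();T=np.array(camera_model("wrist")["world_from_camera"])
p,d=snapshot("wrist");cv2.imwrite(f"pics/{n}.png",p[:,:,::-1]);np.save(n+".npy",d);np.save(n+"T.npy",T)
W=cloud(d,T);f=W.reshape(-1,3);rgb=p.reshape(-1,3).astype(int)
zt=p0[2]-19+5
box=(abs(f[:,0]-p0[0])<110)&(abs(f[:,1]-p0[1])<80)
k=f[box&(abs(f[:,2]-zt)<8)&(rgb.min(1)>120)]
A=np.c_[k[:,:2]-p0[:2],np.ones(len(k))];c=np.linalg.lstsq(A,k[:,2],rcond=None)[0]
res=k[:,2]-A@c;g=abs(res)<2;c=np.linalg.lstsq(A[g],k[g,2],rcond=None)[0]
print("tcp",p0.round(1),"tool z",R.apply([0,0,1]).round(4),"plate top fit slopes(deg)",np.degrees(c[:2]).round(2),"z at fin",c[2].round(1),len(k))
b=f[box&(f[:,2]>zt+14)&(f[:,2]<zt+30)&(abs(f[:,0]-p0[0])>32)&(abs(f[:,0]-p0[0])<75)];
if len(b):
    S=lambda b:np.linalg.lstsq(np.c_[2*b,np.ones(len(b))],(b**2).sum(1),rcond=None)[0][:3]
    print("ball-top pts",len(b),b.mean(0).round(1),"max z",b[:,2].max().round(1),"sphere",S(b).round(1))
for q in ("ball_center","plug"): print(q,[(np.round(x["point"],1).tolist(),round(x["confidence"],2),np.round(wpx(x["point"],T)).tolist()) for x in mark_of("wrist",q)[:2]])
E
python3 held.py w7
```

```text
tcp [447.2 265.9 132.4] tool z [ 5.e-04  3.e-04 -1.e+00] plate top fit slopes(deg) [-0.01  0.07] z at fin 117.9 24230
ball-top pts 262 [486.3 268.7 137.9] max z 143.2 sphere [443.8 267.4 170.3]
ball_center [([494.3, 266.3, 124.8], 0.7, [309.0, 315.0])]
plug [([399.3, 262.5, 115.1], 0.85, [311.0, 154.0]), ([620.7, 477.7, -3.2], 0.31, [471.0, 326.0])]
```

Call:
apply_moves:
  motion:
    - [0,0,-1,0,0,0,0]
    - [0,-0.1,-3,0,0,0,0]
    - [0,-0.3,-7,0,0,0,0]
    - [0,-0.5,-13,0,0,0,0]
    - [0,-0.8,-21,0,0,0,0]
    - [0,-1.1,-31,0,0,0,0]
    - [0,-1.6,-43,0,0,0,0]
    - [0,-2.1,-57,0,0,0,0]
    - [0,-2.7,-73,0,0,0,0]
    - [0,-3.3,-90,0,0,0,0]

```text
time_s: 14.2
tcp_pos: [454.7, 174.5, 132.2]
tool_rot: [0.0, -0.025, 1.0, -0.0]
wrist_force: [0.6, -0.3, -3.5]
finger_gap: 11.0
gripper_force: 87.7
```

Call:
apply_moves:
  motion:
    - [0,-0.7,-18,0,0,0,0]
    - [0,-1.3,-36,0,0,0,0]
    - [0,-2,-54,0,0,0,0]
    - [0,-2.6,-72,0,0,0,0]
    - [0,-3.3,-90,0,0,0,0]
    - [0,-4,-108,0,0,0,0]
    - [0,-4.6,-126,0,0,0,0]
    - [0,-5.3,-144,0,0,0,0]
    - [0,-5.9,-162,0,0,0,0]
    - [0,-6.6,-180,0,0,0,0]

```text
time_s: 15.03
tcp_pos: [469.6, -5.3, 132.2]
tool_rot: [-0.0, -0.024, 1.0, -0.0]
wrist_force: [0.8, 1.1, -4.6]
finger_gap: 11.2
gripper_force: 87.7
```

Call:
apply_moves:
  motion:
    - [0,-0.7,-18,0,0,0,0]
    - [0,-1.3,-36,0,0,0,0]
    - [0,-1.9,-53,0,0,0,0]
    - [0,-2.5,-69,0,0,0,0]
    - [0,-3,-83,0,0,0,0]
    - [0,-3.5,-95,0,0,0,0]
    - [0,-3.9,-105,0,0,0,0]
    - [0,-4.2,-113,0,0,0,0]
    - [0,-4.4,-119,0,0,0,0]
    - [0,-4.6,-123,0,0,0,0]

```text
time_s: 15.87
tcp_pos: [480.8, -126.6, 132.1]
tool_rot: [-0.0, -0.024, 1.0, 0.0]
wrist_force: [0.7, -0.5, -4.3]
finger_gap: 11.1
gripper_force: 87.7
```

Call:
apply_moves:
  motion:
    - [0,0,-3,0,0,0,0]
    - [0,0,-5,0,0,0,0]
    - [0,0,-5.7,0,0,0,0]
    - [0,0,-5.7,0,0,0,0]
    - [0,0,-5.7,0,0,0,0]
    - [0,0,-5.7,0,0,0,0]
    - [0,0,-5.7,0,0,0,0]
    - [0,0,-5.7,0,0,0,0]
    - [0,0,-5.7,0,0,0,0]
    - [0,0,-5.7,0,0,0,0]

```text
time_s: 16.7
tcp_pos: [481.1, -131.6, 132.1]
tool_rot: [-0.0, -0.025, 1.0, 0.0]
wrist_force: [0.2, 0.7, -4.0]
finger_gap: 11.1
gripper_force: 87.7
```

```bash
python3 held.py w8; python3 - <<'E'
from h import *
for c in("side","scene"):
    p,d=snapshot(c);np.save(c+"9.npy",d);cv2.imwrite(f"pics/{c}9.png",p[:,:,::-1])
    for q in("ball_center","post","lens"):
        print(c,q,[(np.round(x["point"],1).tolist(),round(x["confidence"],2),np.round(w2px(c,x["point"])).tolist()) for x in mark_of(c,q)[:2]])
p=cv2.imread("pics/side9.png");w=cv2.imread("pics/w8.png")
a=cv2.resize(p[130:250,250:400],(750,600),interpolation=cv2.INTER_CUBIC);b=cv2.resize(w[100:400,190:440],(500,600))
cv2.imwrite("pics/fin.png",cv2.resize(np.hstack([a,b]),(800,384)))
E
```

```text
tcp [ 481.1 -131.6  132.1] tool z [-0.e+00  1.e-04 -1.e+00] plate top fit slopes(deg) [-0.05  0.05] z at fin 117.6 24200
ball-top pts 254 [ 519.3 -128.9  137.8] max z 143.6 sphere [ 477.9 -129.1  175.6]
ball_center [([528.7, -133.1, 129.4], 0.64, [306.0, 320.0]), ([480.2, -129.5, 112.8], 0.56, [316.0, 236.0])]
plug [([431.4, -134.1, 113.8], 0.7, [313.0, 150.0])]
side ball_center [([528.2, -129.4, 129.8], 0.5, [325.0, 167.0]), ([638.2, -422.1, -0.6], 0.26, [307.0, 156.0])]
side post [([529.6, -128.3, 61.1], 0.71, [324.0, 182.0])]
side lens [([688.7, -138.7, 124.7], 0.75, [285.0, 165.0]), ([531.4, -127.2, 61.9], 0.53, [324.0, 182.0])]
scene ball_center [([528.7, -129.0, 133.8], 0.4, [249.0, 205.0])]
scene post [([530.5, -131.3, 57.0], 0.56, [252.0, 228.0])]
scene lens [([691.6, -137.5, 131.9], 0.59, [261.0, 244.0])]
```

View pics/fin.png

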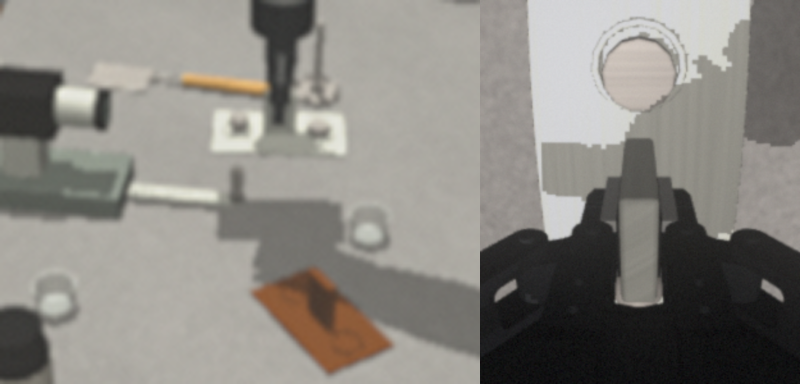

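The side view (left) shows the tray level over the rule post, with the ball at about (239,122) directly above the post at (237,178). The other things are undisturbed. I'll trim x by +1.5 mm, let it settle, and hand in.

Call:
apply_moves:
  motion:
    - [0,-0.5,0,0,0,0,0]
    - [0,-1,0,0,0,0,0]
    - [0,-1.5,0,0,0,0,0]
    - [0,-1.5,0,0,0,0,0]
    - [0,-1.5,0,0,0,0,0]
    - [0,-1.5,0,0,0,0,0]
    - [0,-1.5,0,0,0,0,0]
    - [0,-1.5,0,0,0,0,0]
    - [0,-1.5,0,0,0,0,0]
    - [0,-1.5,0,0,0,0,0]

```text
time_s: 18.08
tcp_pos: [482.6, -131.6, 132.1]
tool_rot: [-0.0, -0.025, 1.0, 0.0]
wrist_force: [0.2, 0.6, -3.8]
finger_gap: 11.2
gripper_force: 87.7
```

```bash
python3 - <<'E'
from h import *
for c in("side","scene"):
    snapshot(c);print([(np.round(x["point"],1).tolist(),round(x["confidence"],2)) for x in mark_of(c,"ball_center")[:1]])
print(pose()[0]);print(hand_in())
E
```

```text
[([530.1, -127.2, 126.7], 0.4)]
[([527.8, -129.5, 132.0], 0.63)]
[ 482.64527162 -131.61901717  132.11273014]
the job is handed in; nothing more can be done
None
```

I've handed the job in: the rule is drawn out to about 80 mm, and the tray is held level with the ball about 2 mm or less from straight above the post, at lens height (about 130 mm).

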